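# Check a return spring on the bench spring tester

### The arm

A 7-joint arm with a two-finger parallel gripper is mounted at the origin on a cart in front of the work surface, level with it; the furniture and walls round the work are solid. World frame = base frame: x ahead of the robot, y to its left, z up, the work surface at z = 0. Lengths are in m, angles in rad, forces in N, time in s.
With the tool pointing down it reaches from about 0.425 to 0.925 m from the base axis. Payload 6.8 kg.
Tool frame: the origin (TCP) lies on the mounting face of the last link; the fingertips stand 173 mm ahead of it and the grasp point (between the pads) lies 155 mm ahead of it (grip_point_offset is the distance from the TCP to the grasp point, in m); x points along the fingers, z is the direction in which the jaws open and shut, and the axes are right-handed (so a half turn about x gives the same grasp; the last joint's range is limited). The gripper opens to 85 mm and grips with 20 to 120 N. Pads are 22 mm wide; open, the fingers measure 114 mm over their backs; the gripper's body (76 mm by 85 mm) begins 54 mm behind the grasp point. The pads swing forward as they close: fully open they stand 13 mm farther back than shut.
Start: joints at [1.053, 0.477, 0.022, 1.555, -0.011, 1.109, -0.083], TCP at [0.269, -0.619, 0.405] pointing down, gripper open.
Joint ranges: [-2.96, 2.96], [-0.34, 2.1], [-1.41, 1.46], [0.24, 2.44], [-1.37, 4.51], [0.17, 1.92], [-2.96, 2.96]. Speed limits (rad/s): [2.39, 2.39, 3.14, 3.14, 3.14, 3.14, 3.14].

### API

Orientations are given as a rotation vector (axis times angle).
In Python, from bench import * gives the robot as it stands. The module is installed in compiled form; this text tells all that it offers.
- The arm moves only by the tool servo_tool, never from a script. Its argument "motion" is a list of rows, each a list of 5 numbers: the shift along the tool's x, y, z in m, then the turn about the tool's x in degrees, then the gripper command: -1 is fully open, 1 is shut, values between are in proportion. In form: [[dx, dy, dz, turn, fingers], ...]. A call has 1 to 8 rows; each row is the pose to reach, as a shift and turn from the pose measured when the call began, along the tool's axes at that moment; what a row does not reach only later rows make up. A row lasts 1/10 s, in which the tool goes at most 50 mm and 8.59 degrees, less where a joint would pass 70% of its speed; a pose out of reach is approached as far as the arm can. A call with a gripper value outside its range is refused whole. The fingers move at their own pace and stop on an object; "force" is the grip in N (left out, the last holds). Time passes only in rows, so rows that repeat a pose let the fingers close. It gives the time, the measured TCP pose, the force and the opening at its end, in the units of the state.
- get_obs(): the state, without advancing time (a new reading comes with each control period).
- grab_frame(name): name is "side" or "top"; returns the picture (480x640x3 uint8, red, green, blue); there is no depth.
- camera_params(name): a dict with "mtx" (3x3 intrinsics, pixels), "world_to_cam" (4x4, takes a point from world to camera coordinates). Camera axes: x right, y down, z forward; pixel columns grow to the right and rows downward; lengths in m; the calibration is good to about 2 mm. A picture is of the moment at which its call begins. camera_params takes no time and is no camera call.
- hand_in(): hands the job in, once; it reports no verdict.
The state is a dict: "clock": time; "joints": joint angles; "qvel": joint speeds; "tau": joint torques, N m; "tcp_pos": TCP position; "orientation": TCP orientation; "contact_force": force on the tool from outside, world axes, zero at the start; "moment": the same for the moment, N m; "grip_width": finger opening in m.
Only numpy, scipy, OpenCV 4.12 (cv2) and the standard library are available. Lean on these libraries where they do the work, as an engineer would, in place of code of your own. Each camera call takes 0.05 s, during which the arm holds its last target. There are 200 camera calls.

### The job

Check the cut-off saw's return spring on the bench tester: with the closed fingertips press its black cap straight down until the load is about 15 N (2.5 N either way is fine), hold that for half a second, never going over 20 N, and let it come all the way up again. The yellow tell-tale stays at the loaded length: if it stopped above the white reference mark (in the green zone) the spring is sound, if it went below the mark (in the red zone) the spring is tired. Slide the flag on the verdict board onto the green plate for a sound spring or onto the red plate for a tired one, and do not disturb the loose things nearby.

Things in the scene. Friction and masses are not known exactly. Their poses are not given: they have to be found in the camera images.
- spring_tester: Fixed grey base 100 x 130 x 16 mm (x, y, z) with a coil spring under a press cap and an aluminium scale column, 99 mm tall. Origin: centre of the underside, on the worktop; z up, y along the long side. The spring's axis is vertical at x = 0, y = -20 mm; the column stands at x = 8 to 20 mm, y = 29 to 63 mm, its scale faces -x.
- press_cap: Steel disc 48 mm in diameter on top of the spring, carrying a round flat black plastic button, 34 mm in diameter and 13 mm high, on which one presses. It moves only straight down. Origin: on the spring's axis, 104 mm below the top of the button (at worktop height when the cap is up). A thin steel arm reaches from the disc in +y to the column, 86 to 91 mm above the origin.
- press_top (a point): Centre of the top face of the black button, the point to press; 104 mm above the worktop when the cap is up.
- spring_travel (a joint): How far the press cap is pressed down, m: 0 = up against its stop, 0.026 = hard bottom stop. The spring yields about 0.8 N per mm, after a preload that depends on the spring and is not known beforehand: about 9.5 N on a sound spring, about 1.3 N on a tired one. A sound spring at 15 N travels about 7 mm, a tired one about 17 mm.
- tell_tale (a joint): How far the tell-tale (black slide with a yellow cross line, in front of the scale column) has been pushed down by the cap's arm, m: 0 = top; it stays by friction at the deepest travel of the cap. The reference mark is at 0.0125: less is above the mark (green zone), more is below it (red zone).
- reference_mark (a point): White line across the scale, 71 mm above the worktop, between the green zone above it and the red zone below it; the tell-tale's yellow line stands 12.5 mm above it at the start.
- verdict_board: Fixed dark steel board 70 x 150 x 12 mm (x, y, z) on the worktop. Origin: centre of the underside; the flag slides along its y axis, in a line at x = -15 mm.
- verdict_slide (a joint): Position of the flag along the verdict board's y axis, m: 0 = middle, stops at -0.038 and +0.038; the plates' centres are at -0.035 and +0.035. It takes about 1.2 N to slide and stays where it is left.
- flag_knob (a point): Centre of the top of the flag's black grip: 16 x 16 mm, 28 mm high, its top 48 mm above the worktop; standing on an aluminium carriage 26 x 24 mm whose top is 20 mm above the worktop.
- flag_tip (a point): Tip region of the flag's aluminium pointer, 32 mm from the grip in the board's +x, which lies over a plate when the flag is at that end.
- green_plate: Green plate 28 x 34 x 2 mm on the verdict board at one end of the flag's travel (which end varies). Origin: centre of its underside.
- red_plate: Red plate 28 x 34 x 2 mm on the verdict board at the other end. Origin: centre of its underside.
- dip_tin: Loose round tin, 70 mm in diameter, 52 mm high, yellow with a grey lid; leave it alone. Origin: centre of its underside.
- tip_box: Loose small orange plastic box with a dark lid, 44 x 64 x 26 mm; leave it alone. Origin: centre of its underside.
- tube_offcut: Loose rusty square tube 30 x 60 x 30 mm; leave it alone. Origin: centre of its underside.
Mind the look-alikes: they are no part of the job. There is more than one size of the spring_tester; the one meant has the size given above.

How it is judged:
On the way, in this order (a step that is already met when the one before it is completed fails the run):
1. the fingertips load the cap with 12.3 to 17.7 N for 0.4 s (contact force between the fingers and press_cap between 12.3 and 17.7 N), for 0.4 s.
2. the cap is let go and back up at its stop (contact force between the fingers and press_cap below 0.3 N and value of joint spring_travel below 0.002 m), for 0.2 s.
At the end, for the whole second after the job is handed in: The cap is up at its stop (within 2 mm); the flag is at rest with its pointer tip within 12 mm of the centre of the green plate if the tell-tale is above the reference mark (less than 12.5 mm down), of the red plate if it is below (value of joint spring_travel below 0.002 m and ((value of joint tell_tale below 0.0125 m and horizontal distance between flag_tip and green_plate below 0.012 m) or (value of joint tell_tale above 0.0125 m and horizontal distance between flag_tip and red_plate below 0.012 m)) and velocity of joint verdict_slide between -0.01 and 0.01 m/s); the robot touches nothing.
It fails at once if the fingertips load the press cap with more than 20 N (contact force between the fingers and press_cap above 20 N).
It fails at once if the tell-tale is pushed directly with the hand instead of by the cap (contact force between the fingers and press_cap below 0.3 N and (velocity of joint tell_tale above 0.01 m/s or velocity of joint tell_tale below -0.01 m/s)).
It fails at once if the dip tin is shifted by more than 15 mm (distance of dip_tin from where it was at the start of the episode above 0.015 m).
It fails at once if the tip box is shifted by more than 15 mm (distance of tip_box from where it was at the start of the episode above 0.015 m).
It fails at once if the tube offcut is shifted by more than 15 mm (distance of tube_offcut from where it was at the start of the episode above 0.015 m).
It also fails if it takes over 61 s, if anything falls off the work surface, if the arm or the gripper's body presses on something with over 40 N, if the wrist force passes 120 N, or if a joint passes its speed limit or range.

## Working session

There is one attempt and no reset: what is moved stays moved. The work goes in short steps, Python scripts to look and compute and a tool call to move; the robot and the scene stay as the last step left them, time stands still between calls to the robot, and variables do not carry over. Pictures are saved under pics/ and viewed, about 8 in all and at most 12, crops included, and the job is handed in when it is done.

Besides the shell and the picture viewer there is one more tool, called after "Call:" as name(argument=value, ...), one argument or row to a line, values as JSON. servo_tool: Moves the arm, as the interface text tells. Its arguments: {"type":"object","properties":{"motion":{"type":"array","items":{"type":"array","items":{"type":"number"}}},"force":{"type":"number"}},"required":["motion"]}

```bash
mkdir -p pics; cat > h.py <<'E'
from bench import *
import numpy as np, cv2
def save(img,n): cv2.imwrite('pics/'+n+'.png',cv2.cvtColor(img,cv2.COLOR_RGB2BGR))
def cast(name,u,v,z):
    p=camera_params(name);K=np.array(p['mtx']);T=np.array(p['world_to_cam'])
    d=T[:3,:3].T@np.linalg.solve(K,[u,v,1]);c=-T[:3,:3].T@T[:3,3]
    return c+d*(z-c[2])/d[2]
def proj(name,P):
    p=camera_params(name);T=np.array(p['world_to_cam']);q=np.array(p['mtx'])@(T[:3,:3]@np.array(P)+T[:3,3]);return q[:2]/q[2]
E
python3 - <<'E'
from h import *
for n in('top','side'): save(grab_frame(n),n+'0'); T=np.array(camera_params(n)['world_to_cam']); print(n,-T[:3,:3].T@T[:3,3],T[2,:3])
o=get_obs();print(o['clock'],o['tcp_pos'],o['orientation'],o['contact_force'],o['grip_width'])
E
```

```text
top [0.53777986 0.07657565 0.96767428] [ 0.08244098 -0.01109793 -0.99653415]
side [0.33328169 0.64573267 0.65360946] [ 0.31698878 -0.68816107 -0.65265033]
0.1 [ 0.26885425 -0.61889724  0.40384302] [ 0.90301534  1.37708241 -0.9017945 ] [-0.15106391 -0.60150074 -0.2458194 ] 0.08530458664371501
```

View pics/top0.png

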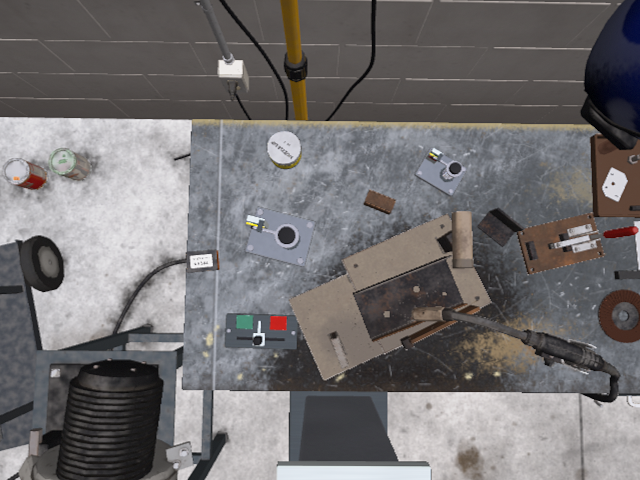

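View pics/side0.png

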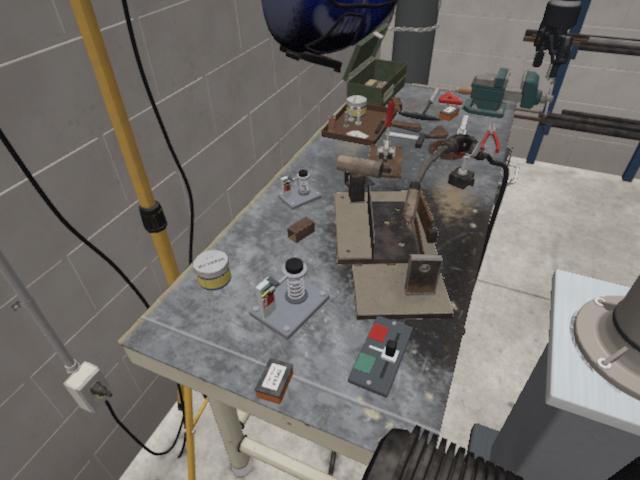

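The top view shows two testers: a large one with its button at about (287,237) and a small one at about (453,170). The verdict board is at (262,330), with green on the left, red on the right and the flag knob at (258,340). I'll measure sizes to pick the tester and confirm it in a crop.

```bash
python3 - <<'E'
from h import *
im=cv2.cvtColor(cv2.imread('pics/top0.png'),cv2.COLOR_BGR2RGB); si=cv2.cvtColor(cv2.imread('pics/side0.png'),cv2.COLOR_BGR2RGB)
def blobs(im,mask,r,off):
    n,l,s,c=cv2.connectedComponentsWithStats(mask[r[1]:r[3],r[0]:r[2]].astype(np.uint8))
    return [(c[i]+[r[0],r[1]],s[i][2:5]) for i in range(1,n) if s[i][4]>15]
def show(t,name,im,m,r,z):
    for c,s in blobs(im,m,r,0): print(t,c.round(1),s,cast(name,*c,z).round(4))
dark=im.max(2)<45; sd=si.max(2)<45
show('btn','top',im,dark,(265,215,310,260),.104)
show('small','top',im,dark,(435,150,475,190),.07)
show('knob','top',im,dark,(245,325,275,350),.048)
I=im.astype(int)
show('green','top',im,(I[...,1]>I[...,0]+25),(225,305,300,350),.014)
show('red','top',im,(I[...,0]>I[...,1]+60),(225,305,300,350),.014)
show('sbtn','side',si,sd,(280,250,312,276),.104)
show('sknob','side',si,sd,(375,335,402,360),.048)
a=im[190:370,210:330]; b=im[130:220,400:490]
A=cv2.resize(a,None,fx=3.3,fy=3.3,interpolation=2);B=cv2.resize(b,(300,300));B=np.vstack([B,np.zeros((A.shape[0]-300,300,3),np.uint8)])
save(np.hstack([A,B]),'crop1')
E
```

```text
small [451.6 170. ] [ 8 10 18] [ 0.7549 -0.1901  0.07  ]
knob [257.3 340.2] [ 9  8 31] [0.4087 0.1976 0.048 ]
green [244.1 321.5] [ 17  14 236] [0.4419 0.2305 0.014 ]
red [278.  322.5] [ 17  14 238] [0.4405 0.16   0.014 ]
sbtn [293.3 265.7] [ 17  16 182] [0.6139 0.1471 0.104 ]
sknob [390.2 349.7] [11 14 87] [0.406  0.2128 0.048 ]
```

View pics/crop1.png

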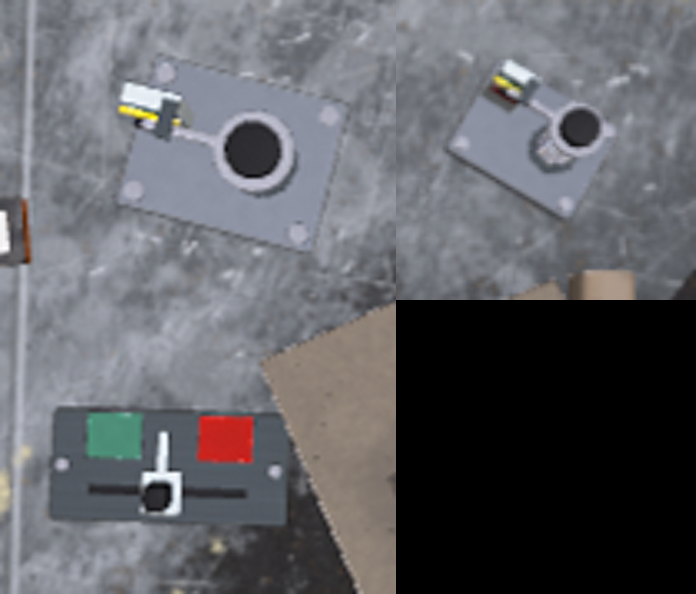

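The large tester fits: its base scales to about 131 mm against the 150 mm board, and the other is clearly smaller. The button centre is at about (286.4,235.5), and the tell-tale column is on its left (+y).

```bash
python3 - <<'E'
from h import *
from scipy.spatial.transform import Rotation as R
im=cv2.imread('pics/top0.png')
g=im.max(2)[215:260,265:310]; n,l,s,c=cv2.connectedComponentsWithStats((g<70).astype(np.uint8))
for i in range(1,n):
  if s[i][4]>50: u=c[i]+[265,215]; print('btn',u,s[i],cast('top',*u,.104))
for uv in((293.3,261),(294,265)): print('side top',cast('side',*uv,.104))
print(proj('side',cast('top',286.4,235.5,.104)))
o=get_obs(); M=R.from_rotvec(o['orientation']).as_matrix(); print(M.round(3))
G,Rd=cast('top',244.1,321.5,.014),cast('top',278,322.5,.014); d=G-Rd; print('board yaw',np.degrees(np.arctan2(d[1],d[0]))-90,np.linalg.norm(d))
P=cast('top',286.4,235.5,.104); print('tool delta to P', (M.T@(P-o['tcp_pos'])).round(4))
E
```

```text
btn [286.16055046 235.11926606] [ 13  12  17  17 218] [0.61535075 0.13972565 0.104     ]
side top [0.61939363 0.1358335  0.104     ]
side top [0.61348325 0.14487013 0.104     ]
[294.79887994 262.87492464]
[[-0.001  0.917  0.398]
 [ 0.001  0.398 -0.917]
 [-1.    -0.    -0.002]]
board yaw -1.0992095461774198 0.07051544656695356
tool delta to P [ 0.3006  0.6193 -0.5571]
```

Call:
servo_tool(
  motion=[
    [-0.025,0.03,-0.027,3,1],
    [-0.05,0.06,-0.054,6,1],
    [-0.06,0.093,-0.084,9,1],
    [-0.06,0.127,-0.114,12,1],
    [-0.06,0.161,-0.144,15,1],
    [-0.06,0.195,-0.175,18,1],
    [-0.06,0.229,-0.206,21,1],
    [-0.06,0.263,-0.237,24.6,1],
  ],
  force=40,
)

```text
clock: 0.9
tcp_pos: [0.4159, -0.2949, 0.464]
orientation: [1.226, 1.201, -1.225]
contact_force: [1.1, -0.2, 0.4]
grip_width: 0.0
```

```bash
cat > d.py <<'E'
from h import *
from scipy.spatial.transform import Rotation as R
import sys
def rel(P,zt):  # tool delta to bring fingertips to (x,y,zt)
    o=get_obs(); M=R.from_rotvec(o['orientation']).as_matrix()
    print(round(o['clock'],2),o['tcp_pos'].round(4) if hasattr(o['tcp_pos'],'round') else o['tcp_pos'],'yaw z',np.degrees(np.arctan2(M[1,2],M[0,2])).round(2),'F',np.round(o['contact_force'],2),'w',round(o['grip_width'],4),'xax',M[:,0].round(4))
    tip=np.array(o['tcp_pos'])+.173*M[:,0]
    print('tip',tip.round(4),'delta',(M.T@(np.array([*P,zt])-tip)).round(4))
if __name__=='__main__': rel([float(sys.argv[1]),float(sys.argv[2])],float(sys.argv[3]))
E
python3 d.py .6155 .1395 .13
```

```text
0.9 [ 0.4159 -0.2949  0.464 ] yaw z -91.25 F [ 1.11 -0.22  0.42] w 0.0 xax [-0.0011  0.0015 -1.    ]
tip [ 0.4158 -0.2947  0.291 ] delta [ 0.1614  0.1904 -0.4382]
```

Call:
servo_tool(
  motion=[
    [0,0.018,-0.041,0,1],
    [0,0.036,-0.082,0,1],
    [0,0.054,-0.123,0,1],
    [0,0.072,-0.165,0,1],
    [0,0.09,-0.206,0,1],
    [0,0.108,-0.247,0,1],
    [0,0.126,-0.289,0,1],
    [0,0.144,-0.33,0,1],
  ],
)

```text
clock: 1.7
tcp_pos: [0.5675, 0.0336, 0.4641]
orientation: [1.226, 1.201, -1.226]
contact_force: [1.0, -0.3, -0.6]
grip_width: -0.0001
```

Call:
servo_tool(
  motion=[
    [0,0.018,-0.041,0,1],
    [0,0.036,-0.082,0,1],
    [0.03,0.046,-0.108,0,1],
    [0.07,0.046,-0.108,0,1],
    [0.1,0.046,-0.108,0,1],
    [0.13,0.046,-0.108,0,1],
    [0.13,0.046,-0.108,0,1],
  ],
)

```text
clock: 2.4
tcp_pos: [0.6139, 0.14, 0.3293]
orientation: [1.219, 1.206, -1.233]
contact_force: [-0.5, 0.2, -0.6]
grip_width: 0.0001
```

```bash
python3 d.py .6155 .1395 .104; python3 - <<'E'
from h import *
t=grab_frame('top')[180:300,210:350];s=grab_frame('side')[200:340,220:360]
save(np.hstack([cv2.resize(t,(400,343)),cv2.resize(s,(343,343))]),'near')
E
```

```text
2.4 [0.6139 0.14   0.3293] yaw z -91.24 F [-0.46  0.2  -0.56] w 0.0001 xax [-0.0105 -0.0012 -0.9999]
tip [0.6121 0.1398 0.1563] delta [0.0522 0.004  0.0002]
```

View pics/near.png

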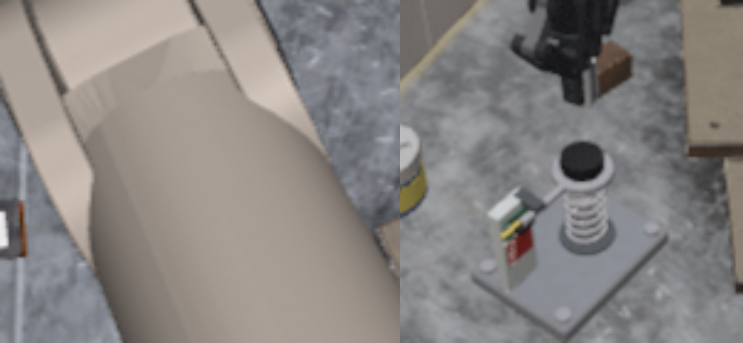

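The crop shows the closed fingertips above the large tester's black button. Next I go down to just above it and take a settled force baseline.

Call:
servo_tool(
  motion=[
    [0.02,0.002,0,0,1],
    [0.035,0.004,0,0,1],
    [0.042,0.004,0,0,1],
    [0.045,0.004,0,0,1],
    [0.045,0.004,0,0,1],
    [0.045,0.004,0,0,1],
  ],
)

```text
clock: 3.1
tcp_pos: [0.6198, 0.1408, 0.29]
orientation: [1.226, 1.201, -1.226]
contact_force: [0.0, 0.3, 0.1]
grip_width: 0.0
```

```bash
python3 d.py .6155 .1395 .104; python3 - <<'E'
from bench import *
for i in range(3): grab_frame('side');print(get_obs()['contact_force'],get_obs()['tcp_pos'])
E
```

```text
3.1 [0.6198 0.1408 0.29  ] yaw z -91.26 F [0.04 0.32 0.1 ] w 0.0 xax [-0.0016  0.0016 -1.    ]
tip [0.6195 0.1411 0.117 ] delta [ 0.013  -0.004   0.0017]
[0.42726929 0.41111432 0.1384457 ] [0.61981328 0.1407811  0.29001873]
[-0.0720455   0.75112192  0.31273542] [0.61975717 0.14080266 0.28993379]
[-0.47963234 -0.20256774  1.23075481] [0.6197418  0.14078828 0.28986641]
```

Call:
servo_tool(
  motion=[
    [0.004,-0.003,0.001,0,1],
    [0.008,-0.004,0.001,0,1],
    [0.011,-0.004,0.001,0,1],
    [0.011,-0.004,0.001,0,1],
  ],
)

```text
clock: 3.65
tcp_pos: [0.6154, 0.1398, 0.2781]
orientation: [1.225, 1.202, -1.227]
contact_force: [0.1, -0.2, -1.0]
grip_width: -0.0002
```

Call:
servo_tool(
  motion=[
    [0.001,0,0,0,1],
    [0.002,0,0,0,1],
    [0.003,0,0,0,1],
    [0.003,0,0,0,1],
  ],
)

```text
clock: 4.05
tcp_pos: [0.6155, 0.1398, 0.2754]
orientation: [1.225, 1.201, -1.226]
contact_force: [-0.2, -0.1, 3.3]
grip_width: 0.0
```

Call:
servo_tool(
  motion=[
    [0.001,0,0,0,1],
    [0.002,0,0,0,1],
    [0.002,0,0,0,1],
  ],
)

```text
clock: 4.35
tcp_pos: [0.6155, 0.1398, 0.2735]
orientation: [1.225, 1.201, -1.226]
contact_force: [-1.3, -0.1, 4.1]
grip_width: -0.0001
```

Call:
servo_tool(
  motion=[
    [0.001,0,0,0,1],
    [0.002,0,0,0,1],
    [0.003,0,0,0,1],
    [0.004,0,0,0,1],
    [0.004,0,0,0,1],
  ],
)

```text
clock: 4.85
tcp_pos: [0.6156, 0.1399, 0.2699]
orientation: [1.225, 1.201, -1.226]
contact_force: [-2.2, -0.6, 7.3]
grip_width: -0.0002
```

Call:
servo_tool(
  motion=[
    [0.001,0,0,0,1],
    [0.002,0,0,0,1],
    [0.003,0,0,0,1],
    [0.004,0,0,0,1],
    [0.004,0,0,0,1],
  ],
)

```text
clock: 5.35
tcp_pos: [0.6155, 0.1399, 0.2666]
orientation: [1.225, 1.201, -1.226]
contact_force: [-3.4, -1.6, 9.4]
grip_width: 0.0001
```

Call:
servo_tool(
  motion=[
    [0.001,0,0,0,1],
    [0.002,0,0,0,1],
    [0.003,0,0,0,1],
    [0.004,0,0,0,1],
    [0.004,0,0,0,1],
  ],
)

```text
clock: 5.85
tcp_pos: [0.6155, 0.14, 0.2636]
orientation: [1.225, 1.2, -1.226]
contact_force: [-3.8, -1.3, 13.2]
grip_width: -0.0002
```

```bash
python3 - <<'E'
from h import *
import numpy as np
for i in range(4):
  s=grab_frame('side');o=get_obs();print(np.round(o['contact_force'],2),np.round(o['tcp_pos'],4))
save(cv2.resize(s[240:330,230:350],(720,540),interpolation=2),'press')
E
```

```text
[-4.88 -1.97 11.94] [0.6155 0.14   0.2637]
[-3.84 -1.06 11.98] [0.6155 0.14   0.2637]
[-4.22 -1.72 11.64] [0.6155 0.14   0.2637]
[-3.59 -1.39 12.5 ] [0.6155 0.14   0.2637]
```

View pics/press.png

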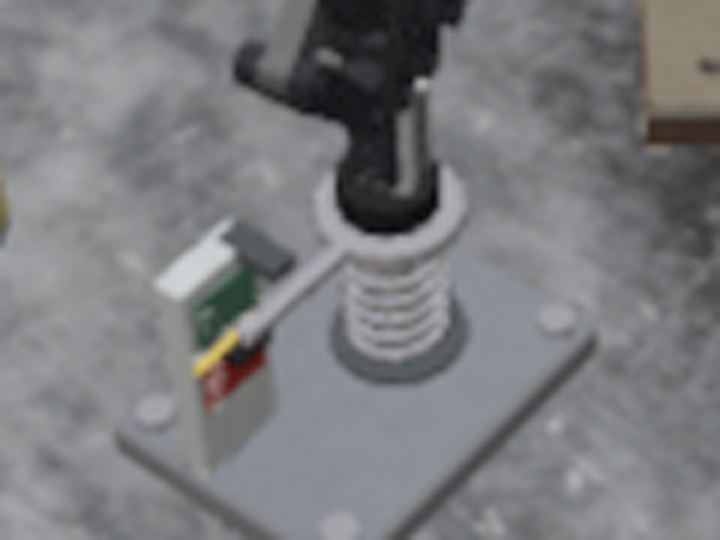

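The cap is well loaded at about 12 N, with the yellow line near or under the mark. I press about 3.5 mm more and hold.

Call:
servo_tool(
  motion=[
    [0.001,0,0,0,1],
    [0.002,0,0,0,1],
    [0.003,0,0,0,1],
    [0.004,0,0,0,1],
    [0.004,0,0,0,1],
  ],
)

```text
clock: 6.55
tcp_pos: [0.6155, 0.14, 0.261]
orientation: [1.225, 1.2, -1.226]
contact_force: [-5.8, -1.2, 15.1]
grip_width: -0.0004
```

```bash
python3 - <<'E'
from h import *
a=[]
for i in range(10):
  s=grab_frame('side');o=get_obs();a.append(o['contact_force'])
a=np.array(a);print(a.mean(0),a.std(0),np.linalg.norm(a.mean(0)),np.round(o['tcp_pos'],4),o['clock'])
save(s,'press2')
E
```

```text
[-5.30450513 -1.35843315 14.4509292 ] [0.32791616 0.60703918 0.53119723] 15.453558487885145 [0.6155 0.14   0.2611] 7.05
```

The load held at 14.5 N vertical (15.5 N resultant) for over 0.5 s. Now I let it up.

Call:
servo_tool(
  motion=[
    [-0.005,0,0,0,1],
    [-0.012,0,0,0,1],
    [-0.02,0,0,0,1],
    [-0.03,0,0,0,1],
    [-0.05,0,0,0,1],
    [-0.08,0,0,0,1],
    [-0.11,0,0,0,1],
    [-0.11,0,0,0,1],
  ],
)

```text
clock: 7.85
tcp_pos: [0.6169, 0.1406, 0.3758]
orientation: [1.231, 1.196, -1.22]
contact_force: [0.6, -0.0, 0.8]
grip_width: -0.0002
```

```bash
python3 d.py .4087 .22 .10; python3 - <<'E'
from h import *
s=grab_frame('side');save(cv2.resize(s[240:330,230:350],(720,540),interpolation=2),'after')
E
```

```text
7.85 [0.6169 0.1406 0.3758] yaw z -91.28 F [ 0.6  -0.01  0.83] w -0.0002 xax [ 0.006   0.0027 -1.    ]
tip [0.6179 0.1411 0.2028] delta [ 0.1018 -0.2115 -0.0739]
```

View pics/after.png

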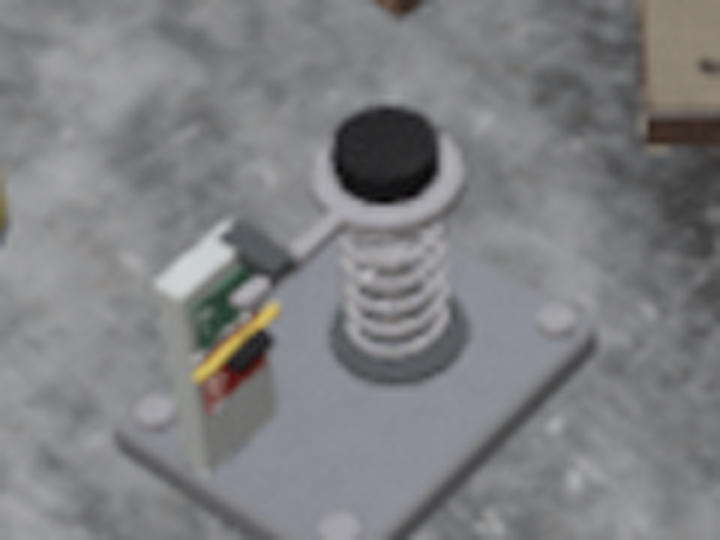

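Call:
servo_tool(
  motion=[
    [0,-0.038,-0.018,0,1],
    [0,-0.076,-0.036,0,1],
    [0,-0.114,-0.054,0,1],
    [0.02,-0.152,-0.072,0,1],
    [0.05,-0.185,-0.088,0,1],
    [0.08,-0.211,-0.1,0,1],
    [0.1,-0.211,-0.1,0,1],
    [0.1,-0.211,-0.1,0,1],
  ],
)

```text
clock: 8.7
tcp_pos: [0.4059, 0.2445, 0.2702]
orientation: [1.221, 1.2, -1.227]
contact_force: [-1.4, -0.7, -0.0]
grip_width: 0.0002
```

```bash
python3 d.py .4087 .24 .03; python3 - <<'E'
from h import *
def yl(s):
    c=s[250:330,240:285].astype(int);m=(c[...,0]>150)&(c[...,1]>120)&(c[...,2]<90);ys,xs=np.nonzero(m);return (xs.mean()+240).round(1),(ys.mean()+250).round(1),m.sum(),xs.min()+240,ys.max()+250
a=cv2.cvtColor(cv2.imread('pics/side0.png'),cv2.COLOR_BGR2RGB);s=grab_frame('side')
print(yl(a),yl(s)); print('px per 16mm', proj('side',[.63,.2,.084])-proj('side',[.63,.2,.068]))
save(cv2.resize(s[270:420,300:460],(640,600)),'flag')
E
```

```text
8.7 [0.4059 0.2445 0.2702] yaw z -91.16 F [-1.37 -0.74 -0.01] w 0.0002 xax [-0.0028 -0.0018 -1.    ]
tip [0.4054 0.2442 0.0972] delta [0.0672 0.0036 0.004 ]
(np.float64(265.3), np.float64(292.9), np.int64(9), np.int64(262), np.int64(296)) (np.float64(268.3), np.float64(297.1), np.int64(21), np.int64(263), np.int64(303))
px per 16mm [-0.75546065 -6.05144224]
```

View pics/flag.png

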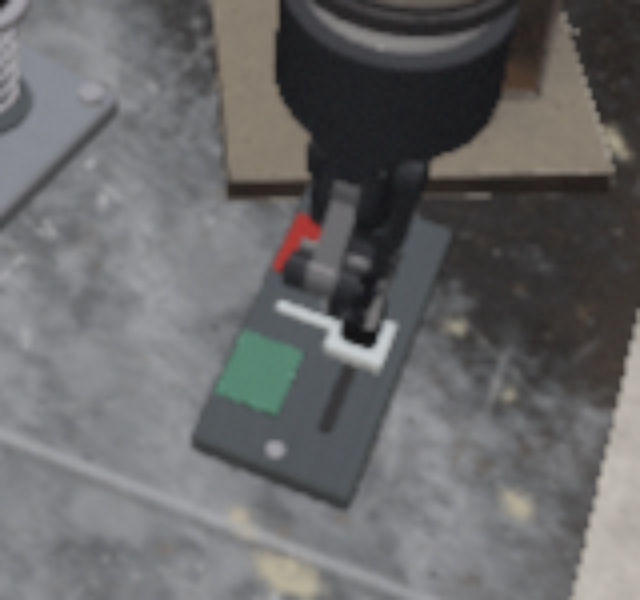

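The yellow line's lower end moved 7 px (296→303), which is about 16–18 mm, and travel and force agree, so the spring is tired and the flag goes to red. The picture shows green at the near (+y) end and red at the far end. I descend on the +y side of the grip.

Call:
servo_tool(
  motion=[
    [0.02,0.004,0,0,1],
    [0.04,0.004,0,0,1],
    [0.06,0.004,0,0,1],
    [0.067,0.004,0,0,1],
    [0.067,0.004,0,0,1],
  ],
)

```text
clock: 9.25
tcp_pos: [0.4116, 0.2443, 0.2047]
orientation: [1.225, 1.198, -1.227]
contact_force: [0.4, -1.0, 1.2]
grip_width: 0.0002
```

```bash
python3 d.py .4087 .24 .03; python3 - <<'E'
from h import *
s=grab_frame('side');save(cv2.resize(s[300:420,320:448],(640,600)),'flag2')
E
```

```text
9.25 [0.4116 0.2443 0.2047] yaw z -91.3 F [ 0.4  -1.02  1.21] w 0.0002 xax [-9.e-04 -9.e-04 -1.e+00]
tip [0.4115 0.2441 0.0317] delta [ 0.0017 -0.0027  0.0042]
```

View pics/flag2.png

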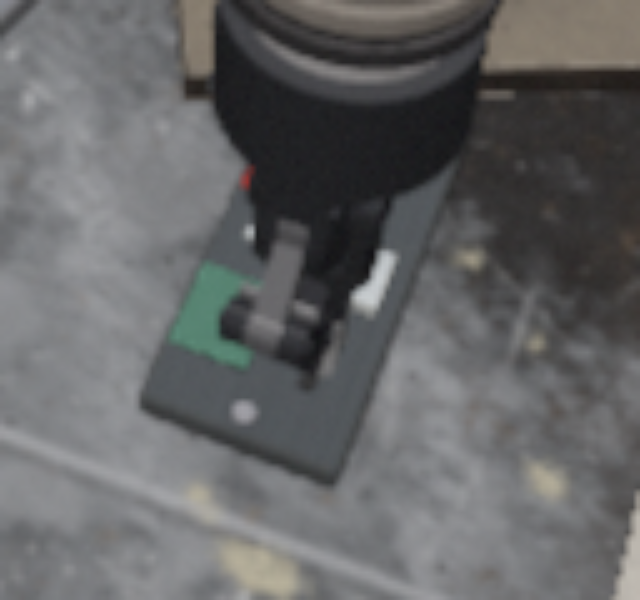

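The fingertips are on the board's +y side, with the carriage beyond them. I push towards −y.

Call:
servo_tool(
  motion=[
    [0,-0.002,0.008,0,1],
    [0,-0.002,0.016,0,1],
    [0,-0.002,0.024,0,1],
    [0,-0.002,0.032,0,1],
    [0,-0.002,0.04,0,1],
    [0,-0.002,0.046,0,1],
    [0,-0.002,0.05,0,1],
    [0,-0.002,0.05,0,1],
  ],
)

```text
clock: 10.1
tcp_pos: [0.4086, 0.1939, 0.2052]
orientation: [1.226, 1.198, -1.227]
contact_force: [-0.4, -0.4, -1.0]
grip_width: -0.0
```

```bash
cat > f.py <<'E'
from h import *
t=grab_frame('top');s=grab_frame('side')
I=s.astype(int)
import sys
save(np.hstack([cv2.resize(t[280:370,215:315],(400,360)),cv2.resize(s[300:400,340:430],(324,360))]),sys.argv[1])
E
python3 d.py .4087 .18 .03; python3 f.py push1
```

```text
10.1 [0.4086 0.1939 0.2052] yaw z -91.34 F [-0.41 -0.39 -1.03] w -0.0 xax [-2.e-04 -9.e-04 -1.e+00]
tip [0.4086 0.1937 0.0322] delta [0.0022 0.0004 0.0137]
```

View pics/push1.png

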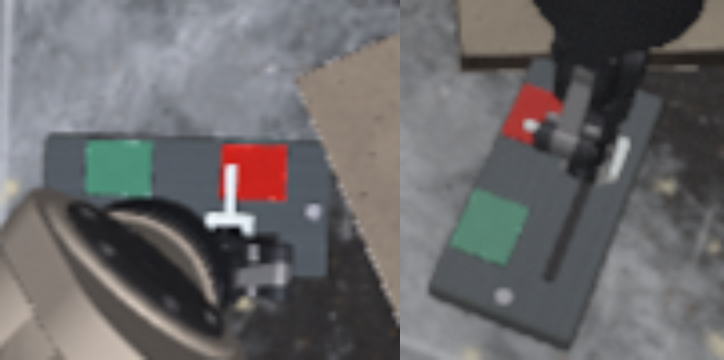

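The pointer (231) is on the red plate's near edge. The plate centre is at 254, so about 12 mm remain; I push 11 mm and then back off.

Call:
servo_tool(
  motion=[
    [0,0,0.004,0,1],
    [0,0,0.008,0,1],
    [0,0,0.011,0,1],
    [0,0,0.011,0,1],
    [0,0,0.011,0,1],
  ],
)

```text
clock: 10.7
tcp_pos: [0.4082, 0.183, 0.2051]
orientation: [1.225, 1.198, -1.228]
contact_force: [-0.1, -0.4, -0.4]
grip_width: -0.0001
```

Call:
servo_tool(
  motion=[
    [0,0,-0.01,0,1],
    [0,0,-0.02,0,1],
    [-0.04,0,-0.02,0,1],
    [-0.08,0,-0.02,0,1],
    [-0.12,0.03,-0.02,0,1],
    [-0.16,0.06,-0.02,0,1],
    [-0.19,0.09,-0.02,0,1],
    [-0.19,0.09,-0.02,0,1],
  ],
)

```text
clock: 11.5
tcp_pos: [0.503, 0.2022, 0.3998]
orientation: [1.235, 1.193, -1.22]
contact_force: [0.6, -0.2, -0.3]
grip_width: -0.0
```

```bash
python3 f.py push2; python3 - <<'E'
from h import *
print(get_obs()['clock'],get_obs()['contact_force'])
E
```

```text
11.6 [-1.23718729  0.52162851 -0.69112279]
```

View pics/push2.png

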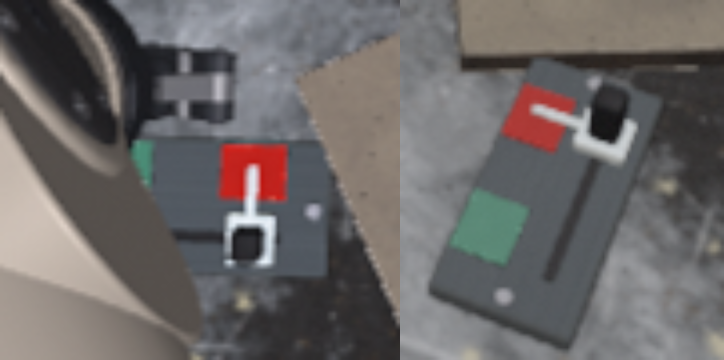

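The pointer (252) is centred on the red plate (254) and the arm is clear, so I hand in.

```bash
python3 -c "
from bench import *
print(hand_in())"
```

```text
the job is handed in; nothing more can be done
None
```

The spring is tired, so I slid the flag onto the red plate and handed the job in at about 11.6 s; the hand-in reports no verdict.

- **Load:** I pressed the larger tester's cap to about 14.5 N vertical (15.5 N counting sideways force) and held it for over half a second. The readings I took stayed below about 17 N. The sideways force of about 5 N was unexpected, but even with it the load stayed in the band.
- **Verdict:** The cap travelled about 16 mm. A tired spring should travel about 17 mm at this load and a sound one about 7 mm. The tell-tale's yellow line was about 7 pixels lower afterwards, roughly 16–18 mm. It was only a few millimetres below the mark in the picture, so the verdict rests mainly on travel and force.
- **Final state:** The last picture shows the pointer within about 1–2 mm of the red plate's centre along the slide, with the arm clear. The cap was back up in the picture taken after release. I kept well away from the loose things but did not look at them again at the end.

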